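# Load the notched strap-cutter blade into its sprung holder

### The job

Pick up the blade that has a notch in its edge and lay it flat on the raised sprung stage of the strap cutter's blade holder, with the notch over the locating pin and the blade between the small cheeks, and let go of it. Then press the blade and stage fully down and hold them down until the side catch has slid all the way over, so that the stage stays down by itself. Leave the other blade, the screwdriver and the tin where they are.

Things in the scene. Friction and masses are not known exactly. Their poses are not given: they have to be found in the camera images.
- blade: the notched blade: flat bright steel bar 130 x 44 x 6 mm, about 0.27 kg, lying flat on a carton. Origin: centre of its underside; x along its length, y across, z up. One open rectangular notch in the +y long edge, 12 mm wide (along x) and 12 mm deep, centred 38 mm from the middle towards +x; the -y edge has a lighter ground strip on top. Only one way round fits.
- carton_a: closed carton under the notched blade, fixed, 105 x 30 x 32 mm (x, y, z), narrower than the blade, whose long edges overhang it by about 7 mm, 32 mm above the bench. Origin: centre of its underside
- notch (a point): point on the underside of the blade that belongs on the pin's axis: 38 mm along x and 16 mm along y from the blade's origin, axes as the blade's
- holder: the blade holder, fixed to the bench: grey base plate 250 x 100 x 24 mm carrying the dark steel sprung stage; x and y axes as the stage's. Origin on the bench under the middle of the stage. The catch housing, 34 mm long, 36 mm wide, 62 mm high, stands on it from 92 mm along +x.
- bed (a point): centre of the stage's top face, where the centre of the blade's underside belongs; x along it towards the catch, y across it towards the pin's side, z up; moves down with the stage. Raised: 56 mm above the bench. Stage 130 mm long, 8 mm thick, 34 mm wide in its middle 60 mm, 60 mm wide at its ends: in the middle fingers have free room beside and below the blade, down to the 24 mm base.
- stage (a joint): how far the sprung stage is pressed down, m: 0 raised, 0.0145 at its bottom stop. Its spring carries the blade without sinking; about 10 N presses it to the bottom. Past 0.011 the catch can slide in over the stage's end; caught, it rests at about 0.011. Three cheeks 16 mm long stand 5 mm above it at x = -55 and +55 mm, inner faces at y = -24.5 mm, and at x = -55, y = +24.5 mm.
- pin (a point): foot of the round brass locating pin, on the stage's top face, 38 mm along x and 16 mm along y from the stage's centre; axes as the stage's. Pin 8 mm in diameter, 12 mm high, its top 4 mm tapered.
- catch (a joint): how far the sprung, damped side catch has slid over the end of the stage, m: 0 held back while the stage is up, 0.008 fully over. It moves by itself in about one second, once the stage is held down; its black knob behind the housing moves in with it.
- plain_blade: another blade of the same size without any notch, on a carton of its own; to be left alone. Origin: centre of its underside
- screwdriver: screwdriver lying on the bench, 170 mm long, black handle; to be left alone. Origin about its middle on the underside
- tin: upright tin, 56 mm in diameter, 85 mm high; to be left alone. Origin: centre of its underside
There are look-alikes about, which are no part of the job. What is shaped like the blade but purple or turquoise is not meant.

How it is judged:
By the outcome, as a careful person would: the job done as asked, in the order asked, and still so for the second after the job is handed in, with the robot touching nothing.
It also fails if it takes over 54 s, if anything falls off the work surface, if the arm or the gripper's body presses on something with over 40 N, if the wrist force passes 120 N, or if a joint passes its speed limit or range.

### The arm

A 6-joint arm with a two-finger parallel gripper is mounted at the origin on the work surface. World frame = base frame: x ahead of the robot, y to its left, z up, the work surface at z = 0. Lengths are in mm, angles in rad, forces in N, time in s.
With the tool pointing down it reaches from about 325 to 1000 mm from the base axis. Payload 5.1 kg.
Tool frame: the origin (TCP) lies between the finger pads; the fingertips stand 17 mm ahead of it and the grasp point (between the pads) lies 2 mm behind it; z points along the fingers, y is the line along which they close (so a half turn about z gives the same grasp; the last joint's range is limited). The gripper opens to 85 mm and grips with 20 to 120 N. Pads are 22 mm wide; open, the fingers measure 114 mm over their backs; the gripper's body (76 mm by 85 mm) begins 54 mm behind the grasp point. The pads swing forward as they close: fully open they stand 13 mm farther back than shut.
Start: joints at [-1.233, 0.124, 1.65, -0, 1.367, -0.083], TCP at [265.486, -593.297, 248.322] pointing down, gripper open.
Joint ranges: [-2.61, 2.61], [-1.02, 2.33], [0.03, 2.71], [-1.35, 4.49], [0.32, 2.68], [-2.91, 2.91]. Speed limits (rad/s): [2.57, 2.57, 3.14, 3.14, 3.14, 3.14].

### API

Orientations are given as a unit quaternion [x, y, z, w].
In Python, from plant import monitor, optics, arm gives the robot as it stands. The module is installed in compiled form; this text tells all that it offers.
- The arm moves only by the tool carry_out, never from a script. Its argument "plan" is a list of rows, each a list of 7 numbers: the shift along the tool's x, y, z in mm, then the turn, a rotation vector about the tool's x, y, z in rad, then the opening, from 0 (shut) to 1 (fully open). In form: [[tx, ty, tz, rx, ry, rz, jaw], ...]. A call has 1 to 5 rows; each row shifts and turns the commanded pose from where the row before left it, along the tool's axes as they then stand; what a row does not reach is not made up. A row lasts 1/12 s, in which the tool goes at most 41.7 mm and 7.16 degrees, less where a joint would pass 70% of its speed; a pose out of reach is approached as far as the arm can. A call with a gripper value outside its range is refused whole. The fingers move at their own pace and stop on an object; "force" is the grip in N (left out, the last holds). Time passes only in rows, so rows that do not move let the fingers close. It gives the time, the measured TCP pose, the force, the opening and the grip force at its end, in the units of the state.
- monitor.observe(): the state, without advancing time (a new reading comes with each control period).
- optics.camera(name): name is "side" or "top"; returns (picture, depth): 480x640x3 uint8, red, green, blue; 480x640 float32, mm along the optical axis (not along the pixel's ray), 0 where there is no reading.
- optics.get_calibration(name): a dict with "camera_matrix" (3x3 intrinsics, pixels), "k1" (the pictures are not rectified: a ray, as slopes to the right and down, at radius r is drawn at 1 + k1 r^2 times it, then the intrinsics apply), "R" (3x3) and "t" (3): a world point X has camera coordinates R X + t. Camera axes: x right, y down, z forward; pixel columns grow to the right and rows downward; lengths in mm; the calibration is good to about 2 mm. A picture is of the moment at which its call begins. get_calibration takes no time and is no camera call.
- arm.close_job(): hands the job in; it is judged then, once.
The state is a dict: "time": time; "joint_pos": joint angles; "qd": joint speeds; "joint_torque": joint torques, N m; "position": TCP position; "eef_rot": TCP orientation; "wrist_force": force on the tool from outside, world axes, zero at the start; "ft_torque": the same for the moment, N m; "width": opening from 0.0 (shut) to 1.0 (fully open); "grasp_force": force on a finger pad.
Only numpy, scipy, OpenCV 4.12 (cv2) and the standard library are available. Lean on these libraries where they do the work, as an engineer would, in place of code of your own. Each camera call takes 0.05 s, during which the arm holds its last target. There are 200 camera calls.

## Working session

There is one attempt and no reset: what is moved stays moved. The work goes in short steps, Python scripts to look and compute and a tool call to move; the robot and the scene stay as the last step left them, time stands still between calls to the robot, and variables do not carry over. Pictures are saved under pics/ and viewed, at most 10 in all, crops included, and the job is handed in when it is done.

Besides the shell and the picture viewer there is one more tool, called by a JSON object that holds its "op" and its "data". carry_out: Moves the arm, as the interface text tells. Its arguments: {"type":"object","properties":{"plan":{"type":"array","items":{"type":"array","items":{"type":"number"}}},"force":{"type":"number"}},"required":["plan"]}

```bash
mkdir -p pics
cat > h.py <<'E'
import numpy as np, cv2
from plant import monitor, optics, arm
def shot(n):
    im,d=optics.camera(n); np.savez(f'pics/{n}.npz',im=im,d=d); return im,d
def world(n,u,v,d=None,z=None):
    c=optics.get_calibration(n);K=np.array(c['camera_matrix']);k=np.array([c['k1'],0,0,0,0.])
    p=cv2.undistortPoints(np.array([[[u,v]]],float),K,k)[0,0]
    ray=np.array([p[0],p[1],1.]);R=np.array(c['R']);t=np.array(c['t'])
    o=-R.T@t; r=R.T@ray
    if z is not None: return o+r*((z-o[2])/r[2])
    return o+r*d
def pix(n,X):
    c=optics.get_calibration(n);K=np.array(c['camera_matrix']);k=np.array([c['k1'],0,0,0,0.])
    return cv2.projectPoints(np.array(X,float).reshape(-1,1,3),cv2.Rodrigues(np.array(c['R']))[0],np.array(c['t'],float),K,k)[0][:,0]
E
python3 - <<'E'
from h import *
for n in('top','side'):
    im,d=shot(n); cv2.imwrite(f'pics/{n}0.png',im[:,:,::-1])
    c=optics.get_calibration(n);print(n,c)
print(monitor.observe())
E
```

```text
top {'camera_matrix': array([[442.90103312,   0.        , 321.77529584],
       [  0.        , 442.90103312, 241.4684216 ],
       [  0.        ,   0.        ,   1.        ]]), 'k1': -0.02596050554236281, 'R': array([[-0.02755744, -0.99864955,  0.04404172],
       [-0.98805396,  0.02052926, -0.15273478],
       [ 0.15162437, -0.04772457, -0.98728538]]), 't': array([-41.61595618, 546.61974812, 733.87988732])}
side {'camera_matrix': array([[455.24890565,   0.        , 325.79674613],
       [  0.        , 455.24890565, 239.56049007],
       [  0.        ,   0.        ,   1.        ]]), 'k1': 0.006631114205467661, 'R': array([[-0.87276358, -0.48786973, -0.01633608],
       [-0.32105107,  0.59890299, -0.73364939],
       [ 0.36770905, -0.63505775, -0.67933181]]), 't': array([481.37223944, 250.13231831, 590.10365895])}
{'time': 0.1, 'joint_pos': array([-1.23255727e+00,  1.24464302e-01,  1.65154774e+00, -4.04446440e-05,
        1.36748051e+00, -8.25822044e-02]), 'qd': array([ 0.00071158, -0.00106148, -0.00084388,  0.00025989, -0.00053638,
       -0.00037696]), 'joint_torque': array([ 4.91843693e-04, -4.24930716e+01, -3.66654432e+01, -1.40260454e-04,
        3.89946348e-03, -1.36418322e-06]), 'position': array([ 265.33349829, -592.81008918,  247.15401044]), 'eef_rot': array([ 9.77943934e-01,  2.08865411e-01, -1.40740451e-04, -9.39674460e-04]), 'wrist_force': array([ 0.57837953, -0.3791529 , -0.57773028]), 'ft_torque': array([-0.05435149, -0.00541202, -0.02024752]), 'grasp_force': 0.0, 'width': 0.9980875046722792}
```

View pics/top0.png

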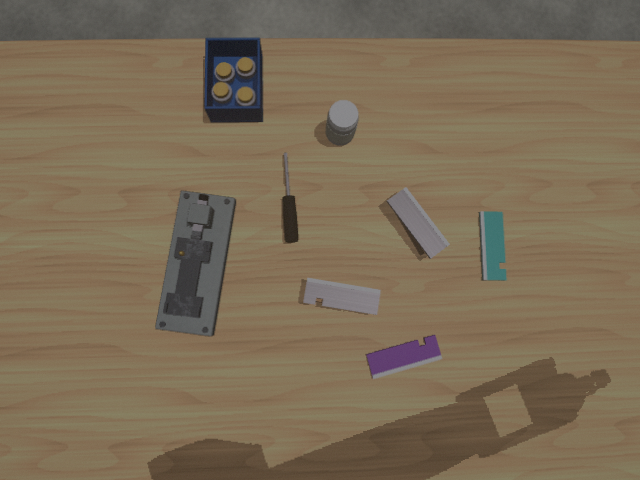

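View pics/side0.png

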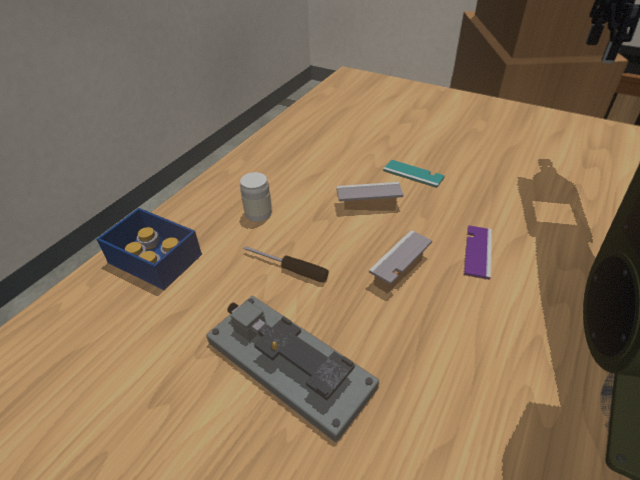

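The overhead picture shows two bright bars on cartons. One is at top (342,296), with a notch at about (319,302); the other is at (417,222), without a notch. The purple bar at (404,356) and the turquoise one at (493,245) are decoys. The holder is at (196,263), with its catch at the upper end and its pin at about (181,254). The bar at (342,296) fits the description, so I'll confirm it in an enlarged crop.

Run:
```python
from h import *
im=np.load('pics/top.npz')['im'][:,:,::-1]
a=cv2.resize(im[270:325,295:390],None,fx=6,fy=6,interpolation=cv2.INTER_CUBIC) #330x570
b=cv2.resize(im[185:345,150:245],None,fx=3.75,fy=3.75,interpolation=cv2.INTER_CUBIC)
a=cv2.resize(im[275:320,298:386],None,fx=5,fy=5,interpolation=cv2.INTER_CUBIC) #225x440
c=np.zeros((600,800,3),np.uint8);c[:225,:440]=a;c[:600,440:440+356]=b[:600,:356]
cv2.imwrite('pics/crop1.png',c*1)
```

```text
(no output)
```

View pics/crop1.png

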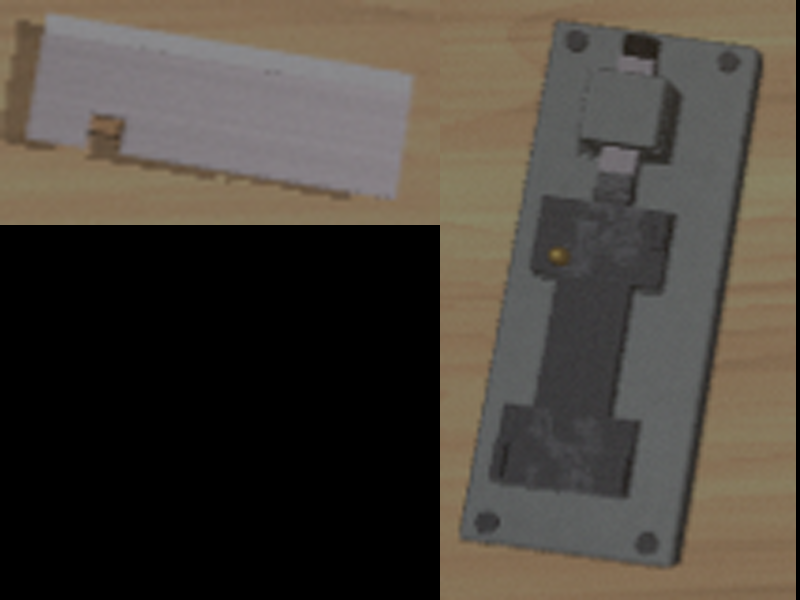

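The crop confirms it: the bar at (342,296) has a notch at about (319,302) in the edge opposite the ground strip. The holder's pin is at about (182,253). Next I fit poses to the corners.

Run:
```python
from h import *
from scipy.optimize import least_squares
def fit(n,local,px,x0):
    local=np.array(local,float);px=np.array(px,float)
    def W(p):
        c,s=np.cos(p[2]),np.sin(p[2]);L=local
        return np.c_[p[0]+c*L[:,0]-s*L[:,1],p[1]+s*L[:,0]+c*L[:,1],L[:,2]]
    r=least_squares(lambda p:(pix(n,W(p))-px).ravel(),x0,x_scale=[100,100,1])
    print(n,r.x.round(3),np.degrees(r.x[2]).round(2),r.fun.reshape(-1,2).round(1).tolist());return r.x
c=optics.get_calibration('top');print('cam',-np.array(c['R']).T@c['t'])
A=lambda q:[(x/5+298-.4,y/5+275-.4) for x,y in q]
B=lambda q:[((x-440)/3.75+150-.37,y/3.75+185-.37) for x,y in q]
# blade: notch end = +x (image left), notch edge = +y (image down)
m=world('top',342,296,z=38);print('blade~',m)
dirn=world('top',305,290,z=38)-world('top',380,302,z=38)
fit('top',[(65,-22,38),(-65,-22,38),(-65,22,38),(65,22,38)],A([(47,15),(413,73),(397,198),(28,138)]),[m[0],m[1],np.arctan2(dirn[1],dirn[0])])
h=world('top',190,278,z=56);print('bed~',h)
pm=world('top',182,253,z=66);print('pin',pm)
dirn=world('top',194,240,z=56)-world('top',185,315,z=56)
fit('top',[(65,30,56),(65,-30,56),(-65,30,56),(-65,-30,56),(38,16,67)],B([(541,196),(676,211),(490,482),(628,497),(558,254)]),[h[0],h[1],np.arctan2(dirn[1],dirn[0])])
im,d=[np.load('pics/top.npz')[k] for k in('im','d')]
for u,v in((350,296),(187,275),(330,294),(200,320)):print(world('top',u,v,d[v,u]))
```

```text
cam [427.66890309 -17.75735083 809.86956461]
blade~ [449.69918364 -87.57223548  38.        ]
top [450.109 -87.472   1.387] 79.48 [[-0.0, -0.3], [0.3, -0.1], [0.0, 0.1], [-0.3, 0.3]]
bed~ [485.82003198 169.65098967  56.        ]
pin [527.23881734 181.16060193  66.        ]
top [ 4.88337e+02  1.72862e+02 -1.51000e-01] -8.66 [[0.5, -0.4], [-0.6, 0.1], [0.6, -0.2], [-0.3, 0.4], [-0.3, -0.1]]
[ 449.34822274 -101.58948518   37.30209449]
[490.97393278 174.68998054  56.24069978]
[453.76440862 -66.93319696  36.04399159]
[415.06810057 159.26963612  24.07347549]
```

```bash
cat >> h.py <<'E'
from scipy.spatial.transform import Rotation as Ro
import sys, json
def plan(pos,yaw,n,jaw):
    s=monitor.observe();p=np.array(s['position']);R=Ro.from_quat(s['eef_rot'])
    T=Ro.from_euler('z',yaw,degrees=True)*Ro.from_quat([1,0,0,0])
    rows=[];p0=p.copy();tot=(R.inv()*T).as_rotvec()
    if np.linalg.norm(tot)>np.radians(180):print('big')
    R0=R;pos=np.array(pos,float)
    for i in range(1,n+1):
        f=i/n; t=R.inv().apply(p0+(pos-p0)*f-p).round(0 if i<n else 1)
        w=(R.inv()*(R0*Ro.from_rotvec(tot*f))).as_rotvec().round(2 if i<n else 3)
        p=p+R.apply(t);R=R*Ro.from_rotvec(w);rows.append([*(t+0.).tolist(),*(w+0.).tolist(),jaw])
    print('from',p0.round(1),'tilt/yaw tot',tot.round(3))
    for i in range(0,n,5):print(json.dumps(rows[i:i+5]))
E
python3 - <<'E'
from h import *
plan([450,-87.5,110],79.5,15,1)
E
```

```text
from [ 265.3 -592.8  247.2] tilt/yaw tot [-0.002 -0.001 -0.967]
[[25.0, -26.0, 9.0, 0.0, 0.0, -0.06, 1], [26.0, -24.0, 9.0, 0.0, 0.0, -0.07, 1], [29.0, -22.0, 10.0, 0.0, 0.0, -0.06, 1], [29.0, -21.0, 9.0, 0.0, 0.0, -0.07, 1], [31.0, -18.0, 9.0, 0.0, 0.0, -0.06, 1]]
[[32.0, -17.0, 9.0, 0.0, 0.0, -0.07, 1], [32.0, -14.0, 9.0, 0.0, 0.0, -0.06, 1], [34.0, -12.0, 10.0, 0.0, 0.0, -0.07, 1], [35.0, -10.0, 9.0, 0.0, 0.0, -0.06, 1], [35.0, -8.0, 9.0, 0.0, 0.0, -0.06, 1]]
[[35.0, -6.0, 9.0, 0.0, 0.0, -0.07, 1], [36.0, -3.0, 9.0, 0.0, 0.0, -0.06, 1], [35.0, -1.0, 10.0, 0.0, 0.0, -0.07, 1], [36.0, 2.0, 9.0, 0.0, 0.0, -0.06, 1], [35.9, 3.3, 8.9, -0.001, -0.002, -0.067, 1]]
```

{"op": "carry_out", "data": {"plan": [[25, -26, 9, 0, 0, -0.06, 1], [26, -24, 9, 0, 0, -0.07, 1], [29, -22, 10, 0, 0, -0.06, 1], [29, -21, 9, 0, 0, -0.07, 1], [31, -18, 9, 0, 0, -0.06, 1]]}}

```text
time: 0.52
position: [327.3, -422.9, 201.2]
eef_rot: [0.932, 0.363, -0.0, -0.001]
wrist_force: [0.8, -0.3, -0.9]
width: 0.999
grasp_force: 0.0
```

{"op": "carry_out", "data": {"plan": [[32, -17, 9, 0, 0, -0.07, 1], [32, -14, 9, 0, 0, -0.06, 1], [34, -12, 10, 0, 0, -0.07, 1], [35, -10, 9, 0, 0, -0.06, 1], [35, -8, 9, 0, 0, -0.06, 1]]}}

```text
time: 0.93
position: [388.7, -254.2, 155.5]
eef_rot: [0.862, 0.507, -0.0, -0.0]
wrist_force: [1.4, -0.5, -0.1]
width: 1.0
grasp_force: 0.0
```

{"op": "carry_out", "data": {"plan": [[35, -6, 9, 0, 0, -0.07, 1], [36, -3, 9, 0, 0, -0.06, 1], [35, -1, 10, 0, 0, -0.07, 1], [36, 2, 9, 0, 0, -0.06, 1], [36, 3, 9, 0, 0, -0.067, 1]]}}

```text
time: 1.35
position: [450.0, -86.3, 109.7]
eef_rot: [0.768, 0.641, 0.0, 0.0]
wrist_force: [0.1, -0.7, 0.0]
width: 1.002
grasp_force: 0.0
```

{"op": "carry_out", "data": {"plan": [[0, 0, 0, 0, 0, 0, 1], [0, 0, 0, 0, 0, 0, 1]]}}

```text
time: 1.52
position: [449.5, -86.3, 109.2]
eef_rot: [0.768, 0.641, -0.001, -0.001]
wrist_force: [-0.0, -0.3, 0.8]
width: 0.998
grasp_force: 0.0
```

Run:
```python
from h import *
im,_=shot('top');im2,_=shot('side')
a=cv2.resize(im[220:360,260:430,::-1],(400,330));b=cv2.resize(im2[180:330,330:480,::-1],(400,400))
c=np.zeros((400,800,3),np.uint8);c[:330,:400]=a;c[:,400:]=b;cv2.imwrite('pics/c2.png',c)
plan([450,-87.5,33],79.5,5,1)
```

```text
from [449.9 -88.4 110.3] tilt/yaw tot [-0.  0.  0.]
[[0.0, 0.0, 15.0, 0.0, 0.0, 0.0, 1], [0.0, 0.0, 16.0, 0.0, 0.0, 0.0, 1], [1.0, 0.0, 15.0, 0.0, 0.0, 0.0, 1], [0.0, 0.0, 16.0, 0.0, 0.0, 0.0, 1], [-0.1, 0.0, 15.3, 0.0, 0.0, 0.0, 1]]
```

View pics/c2.png

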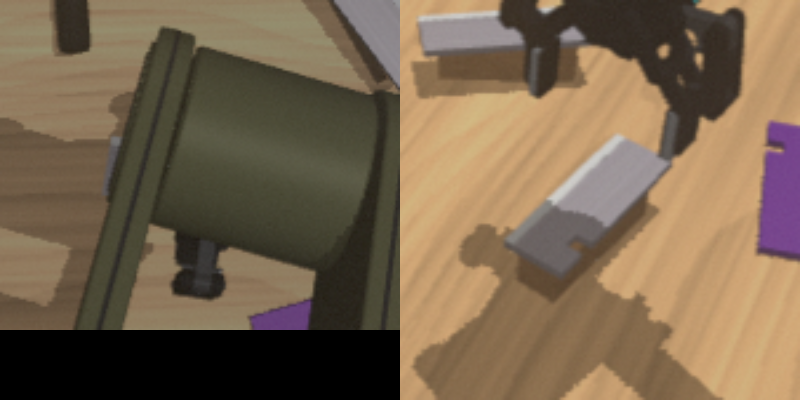

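The side view shows the fingers straddling the bar evenly, at about (600,200) in the crop. The top view is hidden by the arm. I'm going down to grip.

{"op": "carry_out", "data": {"plan": [[0.5, 0, 20, 0, 0, 0, 1], [0, 0, 20, 0, 0, 0, 1], [0, 0, 20, 0, 0, 0, 1], [0, 0, 12, 0, 0, 0, 1], [0, 0, 6, 0, 0, 0, 1]], "force": 50}}

```text
time: 2.03
position: [448.7, -88.8, 30.8]
eef_rot: [0.77, 0.638, -0.001, -0.001]
wrist_force: [-0.0, 0.5, 0.2]
width: 1.002
grasp_force: 0.0
```

{"op": "carry_out", "data": {"plan": [[0, 0, 0, 0, 0, 0, 0.3], [0, 0, 0, 0, 0, 0, 0.3], [0, 0, 0, 0, 0, 0, 0.3], [0, 0, 0, 0, 0, 0, 0.3], [0, 0, 0, 0, 0, 0, 0.3]]}}

```text
time: 2.45
position: [451.3, -88.4, 34.0]
eef_rot: [0.769, 0.64, 0.001, 0.001]
wrist_force: [-1.6, -1.7, 4.9]
width: 0.497
grasp_force: 50.9
```

{"op": "carry_out", "data": {"plan": [[0, 0, 0, 0, 0, 0, 0.3], [0, 0, 0, 0, 0, 0, 0.3], [0, 0, 0, 0, 0, 0, 0.3], [0, 0, 0, 0, 0, 0, 0.3], [0, 0, 0, 0, 0, 0, 0.3]]}}

```text
time: 2.87
position: [451.3, -88.3, 33.9]
eef_rot: [0.769, 0.64, 0.0, 0.001]
wrist_force: [-1.1, -2.6, 6.3]
width: 0.502
grasp_force: 51.1
```

{"op": "carry_out", "data": {"plan": [[0, 0, -10, 0, 0, 0, 0.3], [0, 0, -25, 0, 0, 0, 0.3], [0, 0, -35, 0, 0, 0, 0.3], [0, 0, -35, 0, 0, 0, 0.3], [0, 0, -25, 0, 0, 0, 0.3]]}}

```text
time: 3.28
position: [450.4, -87.4, 165.4]
eef_rot: [0.769, 0.64, 0.001, 0.001]
wrist_force: [0.5, -0.4, -2.3]
width: 0.501
grasp_force: 51.7
```

Run:
```python
from h import *
for i in range(3):
    im,_=shot('side');s=monitor.observe();print(s['position'].round(1),s['wrist_force'].round(1),s['width'],s['grasp_force'])
cv2.imwrite('pics/s3.png',cv2.resize(im[100:340,280:560,::-1],(700,600),interpolation=cv2.INTER_CUBIC))
plan([484,162,165],-8.7,18,0.3)
```

```text
[453.3 -88.3 170.7] [4.  0.6 1.8] 0.5002049740140259 51.72221481800079
[453.  -88.3 168.2] [ 1.4  0.2 -1.9] 0.49601177970306076 51.71769440174103
[451.3 -87.8 165. ] [-0.1 -0.5 -3.5] 0.5020792969615959 51.6996431350708
from [451.3 -87.8 165. ] tilt/yaw tot [ 0.005 -0.004  1.54 ]
[[14.0, -1.0, 0.0, 0.0, 0.0, 0.09, 0.3], [14.0, -2.0, 0.0, 0.0, 0.0, 0.08, 0.3], [14.0, -3.0, 0.0, 0.0, 0.0, 0.09, 0.3], [13.0, -4.0, 0.0, 0.0, 0.0, 0.08, 0.3], [13.0, -5.0, 0.0, 0.0, 0.0, 0.09, 0.3]]
[[12.0, -7.0, 0.0, 0.0, 0.0, 0.08, 0.3], [12.0, -7.0, 0.0, 0.0, 0.0, 0.09, 0.3], [11.0, -9.0, 0.0, 0.0, 0.0, 0.08, 0.3], [10.0, -9.0, 0.0, 0.0, 0.0, 0.09, 0.3], [10.0, -11.0, 0.0, 0.0, 0.0, 0.09, 0.3]]
[[9.0, -11.0, 0.0, 0.0, 0.0, 0.08, 0.3], [7.0, -11.0, 0.0, 0.0, 0.0, 0.09, 0.3], [7.0, -13.0, 0.0, 0.0, 0.0, 0.08, 0.3], [5.0, -12.0, 0.0, 0.0, 0.0, 0.09, 0.3], [5.0, -14.0, 0.0, 0.0, 0.0, 0.08, 0.3]]
[[3.0, -13.0, 0.0, 0.0, 0.0, 0.09, 0.3], [2.0, -14.0, 0.0, 0.0, -0.01, 0.08, 0.3], [1.0, -14.2, -0.2, 0.002, 0.005, 0.09, 0.3]]
```

View pics/s3.png

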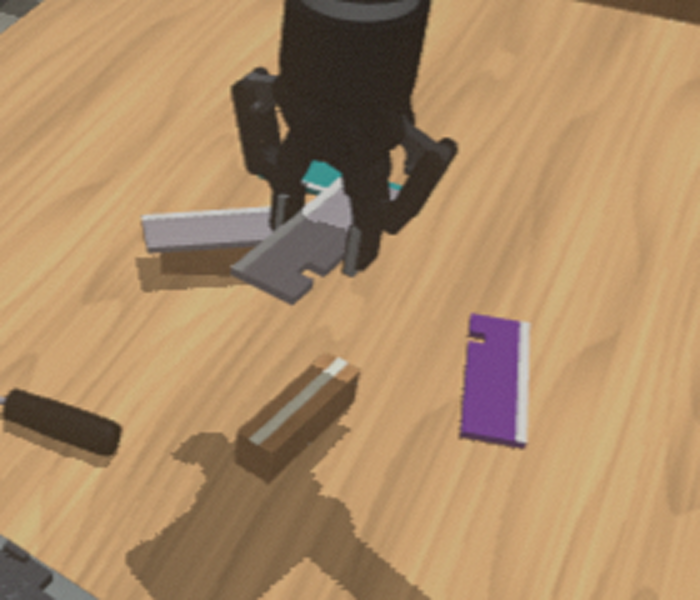

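The side view shows the blade held level, with the notch at (310,270) in the crop. The carton is now empty. I'm moving it over the holder.

Run:
```python
from h import *
plan([488,173,125],-8.7,20,0.3)
```

```text
from [451.3 -87.8 165. ] tilt/yaw tot [ 0.005 -0.004  1.54 ]
[[13.0, -1.0, 2.0, 0.0, 0.0, 0.08, 0.3], [13.0, -1.0, 2.0, 0.0, 0.0, 0.07, 0.3], [13.0, -3.0, 2.0, 0.0, 0.0, 0.08, 0.3], [13.0, -3.0, 2.0, 0.0, 0.0, 0.08, 0.3], [12.0, -5.0, 2.0, 0.0, 0.0, 0.07, 0.3]]
[[12.0, -5.0, 2.0, 0.0, 0.0, 0.08, 0.3], [12.0, -7.0, 2.0, 0.0, 0.0, 0.08, 0.3], [11.0, -7.0, 2.0, 0.0, 0.0, 0.08, 0.3], [10.0, -8.0, 2.0, 0.0, 0.0, 0.07, 0.3], [10.0, -9.0, 2.0, 0.0, 0.0, 0.08, 0.3]]
[[9.0, -9.0, 2.0, 0.0, 0.0, 0.08, 0.3], [8.0, -11.0, 2.0, 0.0, 0.0, 0.07, 0.3], [8.0, -10.0, 2.0, 0.0, 0.0, 0.08, 0.3], [6.0, -12.0, 2.0, 0.0, 0.0, 0.08, 0.3], [6.0, -12.0, 2.0, 0.0, 0.0, 0.07, 0.3]]
[[5.0, -12.0, 2.0, 0.0, 0.0, 0.08, 0.3], [4.0, -13.0, 2.0, 0.0, 0.0, 0.08, 0.3], [3.0, -12.0, 2.0, 0.0, 0.0, 0.08, 0.3], [1.0, -13.0, 2.0, 0.0, -0.01, 0.07, 0.3], [1.2, -13.6, 1.8, 0.002, 0.005, 0.08, 0.3]]
```

{"op": "carry_out", "data": {"plan": [[13, -1, 2, 0, 0, 0.08, 0.3], [13, -1, 2, 0, 0, 0.07, 0.3], [13, -3, 2, 0, 0, 0.08, 0.3], [13, -3, 2, 0, 0, 0.08, 0.3], [12, -5, 2, 0, 0, 0.07, 0.3]]}}

```text
time: 3.85
position: [457.3, -21.5, 149.4]
eef_rot: [0.877, 0.481, -0.002, -0.002]
wrist_force: [0.1, -0.0, -2.9]
width: 0.497
grasp_force: 51.7
```

{"op": "carry_out", "data": {"plan": [[12, -5, 2, 0, 0, 0.08, 0.3], [12, -7, 2, 0, 0, 0.08, 0.3], [11, -7, 2, 0, 0, 0.08, 0.3], [10, -8, 2, 0, 0, 0.07, 0.3], [10, -9, 2, 0, 0, 0.08, 0.3]]}}

```text
time: 4.27
position: [466.3, 43.8, 139.4]
eef_rot: [0.953, 0.302, -0.002, -0.001]
wrist_force: [-0.5, 0.1, -2.4]
width: 0.503
grasp_force: 51.7
```

{"op": "carry_out", "data": {"plan": [[9, -9, 2, 0, 0, 0.08, 0.3], [8, -11, 2, 0, 0, 0.07, 0.3], [8, -10, 2, 0, 0, 0.08, 0.3], [6, -12, 2, 0, 0, 0.08, 0.3], [6, -12, 2, 0, 0, 0.07, 0.3]]}}

```text
time: 4.68
position: [475.3, 108.8, 129.3]
eef_rot: [0.993, 0.117, -0.003, -0.0]
wrist_force: [0.1, 0.7, -1.9]
width: 0.503
grasp_force: 51.7
```

{"op": "carry_out", "data": {"plan": [[5, -12, 2, 0, 0, 0.08, 0.3], [4, -13, 2, 0, 0, 0.08, 0.3], [3, -12, 2, 0, 0, 0.08, 0.3], [1, -13, 2, 0, 0, 0.07, 0.3], [1, -14, 2, 0, 0, 0.08, 0.3]]}}

```text
time: 5.1
position: [484.3, 173.8, 119.2]
eef_rot: [0.997, -0.078, -0.003, 0.001]
wrist_force: [0.7, -0.5, -3.0]
width: 0.5
grasp_force: 51.7
```

{"op": "carry_out", "data": {"plan": [[0, 0, 0, 0, 0, 0, 0.3], [0, 0, 0, 0, 0, 0, 0.3], [0, 0, 0, 0, 0, 0, 0.3]]}}

```text
time: 5.35
position: [485.3, 173.1, 120.7]
eef_rot: [0.997, -0.075, -0.001, 0.001]
wrist_force: [1.0, 0.6, -2.3]
width: 0.5
grasp_force: 51.7
```

Run:
```python
from h import *
P=[]
for i in range(8):
    s=monitor.observe();P.append(np.r_[s['position'],Ro.from_quat(s['eef_rot']).as_matrix()[:2,0],Ro.from_quat(s['eef_rot']).as_matrix()[:2,2]])
    im2,_=shot('side') if i<7 else (im2,0)
P=np.array(P);m=P.mean(0);print(P[:,:3].round(1));print(m.round(3),np.degrees(np.arctan2(m[4],m[3])))
im,_=shot('top')
a=cv2.resize(im[180:340,140:250,::-1],(340,495),interpolation=cv2.INTER_CUBIC);b=cv2.resize(im2[230:440,200:390,::-1],(460,508),interpolation=cv2.INTER_CUBIC)
c=np.zeros((510,800,3),np.uint8);c[:495,:340]=a;c[:508,340:]=b;cv2.imwrite('pics/c4.png',c)
```

```text
[[485.3 173.1 120.7]
 [485.6 173.  121.2]
 [485.9 173.  121.6]
 [486.1 173.  121.9]
 [486.3 173.1 122.2]
 [486.4 173.2 122.3]
 [486.5 173.2 122.4]
 [486.5 173.3 122.5]]
[ 4.86091e+02  1.73123e+02  1.21848e+02  9.88000e-01 -1.52000e-01
 -1.00000e-03 -0.00000e+00] -8.713989046380982
```

View pics/c4.png

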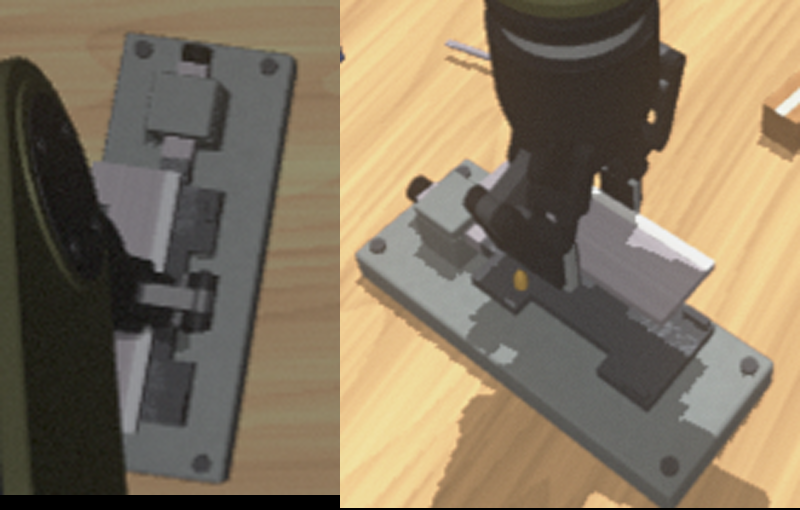

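The blade hangs over the stage. Its ground-strip corners are at (180,174) and (135,432) in the top crop, and its free end is at (714,266) and (660,322) in the side crop. The pin is visible at (520,280). I'll take one enlarged crop to measure blade against holder.

Run:
```python
from h import *
im=np.load('pics/side.npz')['im'][:,:,::-1];t=np.load('pics/top.npz')['im'][:,:,::-1]
a=cv2.resize(im[305:405,250:370],(600,500),interpolation=cv2.INTER_CUBIC)
b=cv2.resize(t[225:325,165:205],(200,500),interpolation=cv2.INTER_CUBIC)
c=np.hstack([np.clip(a.astype(float)*1.3,0,255).astype(np.uint8),b]);cv2.imwrite('pics/c5.png',c)
```

```text
(no output)
```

View pics/c5.png

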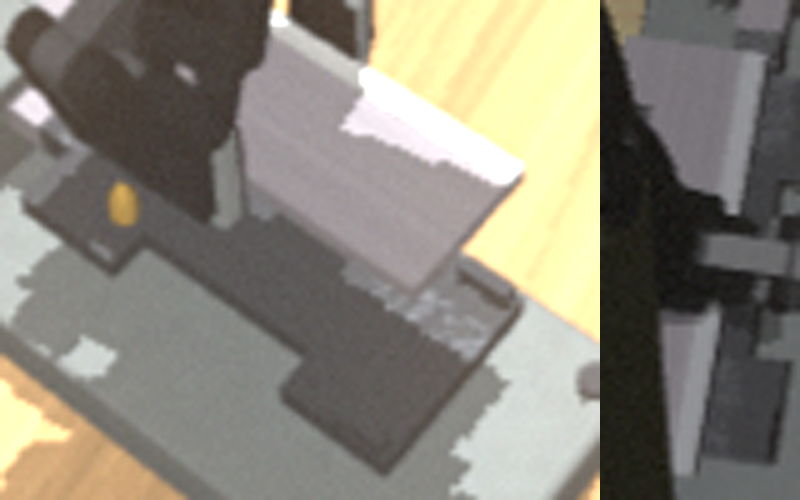

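```bash
cat > fit.py <<'E'
from h import *
from scipy.optimize import least_squares
S=lambda q:[(x/5+250-.4,y/5+305-.4) for x,y in q]
T=lambda q:[((x-600)/5+165-.4,y/5+225-.4) for x,y in q]
def fit(obs,x0,free):
    x0=np.array(x0,float)
    def res(q):
        p=x0.copy();p[free]=q;c,s=np.cos(p[3]),np.sin(p[3]);o=[]
        for n,L,px in obs:
            L=np.array(L,float);W=np.c_[p[0]+c*L[:,0]-s*L[:,1],p[1]+s*L[:,0]+c*L[:,1],p[2]+L[:,2]]
            o.append((pix(n,W)-px).ravel())
        return np.concatenate(o)
    r=least_squares(res,x0[free],x_scale=[100,100,100,1][:len(free)] if 2 in free else [100,100,1][:len(free)])
    print(r.x.round(3),r.fun.reshape(-1,2).round(1).tolist());return r.x
E
python3 - <<'E'
from fit import *
y=np.radians(-8.7)
sb=('side',[(-65,-22,6),(-65,22,6),(-65,22,0),(-65,-22,0)],S([(523,163),(413,284),(413,295),(522,180)]))
tb=('top',[(65,-22,6),(-65,-22,6)],T([(766,53),(690,475)]))
hs=('side',[(38,16,68),(38,16,56),(-65,30,56),(-65,-30,56),(-30,30,56),(65,30,56)],S([(121,183),(123,220),(385,462),(521,300),(281,390),(25,197)]))
print('holder side');fit([hs],[488,173,0,y],[0,1,3]);fit([hs],[488,173,0,y],[0,1])
print('blade');fit([sb,tb],[487,173,120,y],[0,1,2,3]);fit([sb],[487,173,120,y],[0,1,2]);fit([tb],[487,173,120,y],[0,1,2])
fit([sb],[487,173,120,y],[0,1]);fit([tb],[487,173,120,y],[0,1]);
s=monitor.observe();print(s['position'],np.degrees(2*np.arctan2(s['eef_rot'][1],s['eef_rot'][0])))
E
```

```text
holder side
[ 4.88972e+02  1.73818e+02 -1.62000e-01] [[0.0, 1.1], [0.4, -1.3], [0.1, 0.6], [0.8, -0.1], [-0.3, -0.5], [-1.0, -0.0]]
[489.111 173.852] [[-0.2, 1.3], [0.2, -1.0], [0.5, 0.4], [0.8, -0.6], [-0.1, -0.6], [-1.3, 0.4]]
blade
[ 4.86293e+02  1.72826e+02  1.22935e+02 -1.69000e-01] [[0.3, -0.3], [-0.1, 0.4], [-0.1, 1.0], [0.4, -0.9], [0.3, -0.4], [-0.3, -0.3]]
[491.808 163.781 105.688] [[-0.5, -0.1], [0.4, 0.1], [0.4, 0.6], [-0.4, -0.7]]
[485.455 173.227 121.597] [[-0.4, -0.1], [0.4, 0.1]]
[487.546 172.188] [[-0.1, -0.5], [0.1, 0.4], [0.1, 1.0], [-0.1, -1.0]]
[485.574 173.624] [[-0.4, 0.0], [0.4, -0.0]]
[486.58459355 173.39457188 122.49301975] -8.736048656239563
```

{"op": "carry_out", "data": {"plan": [[2, -1, 10, 0, 0, 0, 0.3], [0, 0, 12, 0, 0, 0, 0.3], [0, 0, 12, 0, 0, 0, 0.3], [0, 0, 10, 0, 0, 0, 0.3], [0, 0, 3, 0, 0, 0, 0.3]]}}

```text
time: 6.17
position: [486.5, 173.8, 71.9]
eef_rot: [0.997, -0.076, -0.003, 0.001]
wrist_force: [-0.4, 0.0, -2.6]
width: 0.497
grasp_force: 51.7
```

{"op": "carry_out", "data": {"plan": [[0, 0, 0, 0, 0, 0, 0.3], [0, 0, 0, 0, 0, 0, 0.3], [0, 0, 0, 0, 0, 0, 0.3], [0, 0, 0, 0, 0, 0, 0.3], [0, 0, 0, 0, 0, 0, 0.3]]}}

```text
time: 6.58
position: [489.1, 174.5, 76.1]
eef_rot: [0.997, -0.076, 0.001, -0.0]
wrist_force: [0.3, -0.4, -2.7]
width: 0.499
grasp_force: 51.7
```

Run:
```python
from h import *
im,_=shot('side');t,_=shot('top');im=im[:,:,::-1];t=t[:,:,::-1];print(monitor.observe()['position'])
a=cv2.resize(im[305:405,250:370],(600,500),interpolation=cv2.INTER_CUBIC)
b=cv2.resize(t[225:325,165:205],(200,500),interpolation=cv2.INTER_CUBIC)
c=np.hstack([np.clip(a.astype(float)*1.3,0,255).astype(np.uint8),b]);cv2.imwrite('pics/c6.png',c)
```

```text
[488.95240866 174.43659563  75.88529598]
```

View pics/c6.png

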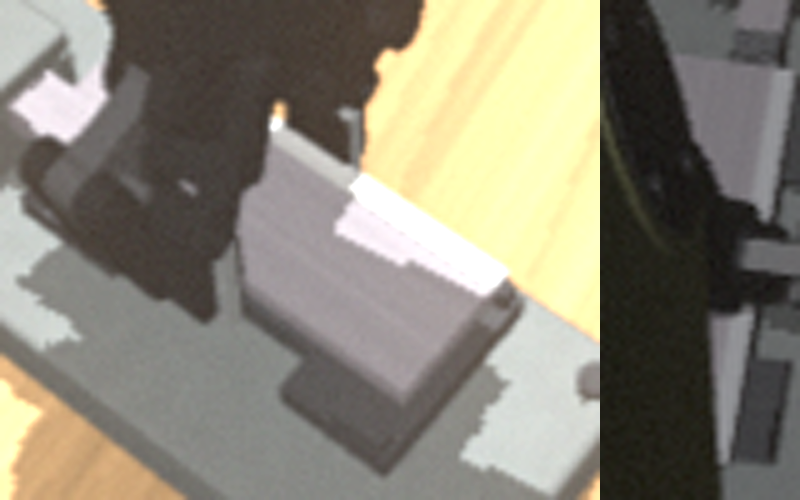

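Run:
```python
from fit import *
y=np.radians(-8.7)
sb=('side',[(-65,-22,6),(-65,22,6),(-65,22,0)],S([(509,276),(406,394),(404,407)]))
tb=('top',[(65,-22,6),(-65,-22,6)],T([(793,72),(729,465)]))
print('blade');fit([sb,tb],[487,173,75,y],[0,1,2,3]);fit([sb,tb],[487,173,75,y],[0,1,2])
for z in(74,76):
    fit([sb],[487,173,z,y],[0,1]);fit([tb],[487,173,z,y],[0,1])
# ideal predicted px for blade at bed (raised by z) in each camera, using holder fit of that camera
for _ in range(4): print(monitor.observe()['position'].round(1))
```

```text
blade
[ 4.88340e+02  1.74481e+02  7.36720e+01 -1.58000e-01] [[0.3, -0.6], [-0.0, 0.5], [0.4, 0.4], [0.4, -0.6], [-0.5, -0.3]]
[488.465 174.68   73.306] [[0.2, -0.6], [0.1, 0.5], [0.5, 0.4], [0.1, -0.8], [-0.3, -0.4]]
[488.673 175.08 ] [[-0.0, -0.8], [-0.2, 0.4], [0.2, 0.3]]
[487.42  174.322] [[0.2, -0.2], [-0.2, 0.2]]
[488.121 176.114] [[0.0, -0.8], [-0.2, 0.4], [0.2, 0.3]]
[487.275 173.854] [[0.2, -0.3], [-0.2, 0.3]]
[489.  174.4  75.9]
[489.  174.4  75.9]
[489.  174.4  75.9]
[489.  174.4  75.9]
```

Blade relative to bed is off by about (-0.6, +1.3) mm, so I correct that and lower towards the stage, watching the wrist force.

{"op": "carry_out", "data": {"plan": [[0.8, 1.2, 0, 0, 0, 0, 0.3], [0, 0, 2, 0, 0, 0, 0.3], [0, 0, 2, 0, 0, 0, 0.3], [0, 0, 2, 0, 0, 0, 0.3], [0, 0, 0, 0, 0, 0, 0.3]]}}

```text
time: 7.1
position: [488.7, 172.9, 68.6]
eef_rot: [0.997, -0.076, -0.001, 0.0]
wrist_force: [0.2, -0.1, -2.1]
width: 0.498
grasp_force: 51.7
```

{"op": "carry_out", "data": {"plan": [[0, 0, 2, 0, 0, 0, 0.3], [0, 0, 2, 0, 0, 0, 0.3], [0, 0, 2, 0, 0, 0, 0.3], [0, 0, 0, 0, 0, 0, 0.3], [0, 0, 0, 0, 0, 0, 0.3]]}}

```text
time: 7.52
position: [489.1, 173.0, 63.1]
eef_rot: [0.997, -0.076, -0.0, 0.0]
wrist_force: [0.6, -0.6, -3.0]
width: 0.501
grasp_force: 51.7
```

{"op": "carry_out", "data": {"plan": [[0, 0, 0, 0, 0, 0, 0.3], [0, 0, 0, 0, 0, 0, 0.3], [0, 0, 0, 0, 0, 0, 0.3], [0, 0, 0, 0, 0, 0, 0.3], [0, 0, 0, 0, 0, 0, 0.3]]}}

```text
time: 7.93
position: [489.3, 173.0, 63.4]
eef_rot: [0.997, -0.076, 0.0, -0.0]
wrist_force: [0.0, 0.8, -3.7]
width: 0.497
grasp_force: 51.7
```

{"op": "carry_out", "data": {"plan": [[0, 0, 2, 0, 0, 0, 0.3], [0, 0, 0, 0, 0, 0, 0.3], [0, 0, 2, 0, 0, 0, 0.3], [0, 0, 0, 0, 0, 0, 0.3], [0, 0, 0, 0, 0, 0, 0.3]]}}

```text
time: 8.35
position: [489.0, 173.0, 59.1]
eef_rot: [0.997, -0.076, -0.0, 0.0]
wrist_force: [0.4, -1.0, -2.2]
width: 0.502
grasp_force: 51.7
```

{"op": "carry_out", "data": {"plan": [[0, 0, 0.5, 0, 0, 0, 0.3], [0, 0, 0, 0, 0, 0, 0.3], [0, 0, 0.5, 0, 0, 0, 0.3], [0, 0, 0, 0, 0, 0, 0.3], [0, 0, 0, 0, 0, 0, 0.3]]}}

```text
time: 8.77
position: [489.2, 173.0, 58.3]
eef_rot: [0.997, -0.076, -0.0, 0.0]
wrist_force: [0.3, -0.4, -2.8]
width: 0.499
grasp_force: 51.7
```

{"op": "carry_out", "data": {"plan": [[0, 0, 0.5, 0, 0, 0, 0.3], [0, 0, 0, 0, 0, 0, 0.3], [0, 0, 0.5, 0, 0, 0, 0.3], [0, 0, 0, 0, 0, 0, 0.3], [0, 0, 0, 0, 0, 0, 0.3]]}}

```text
time: 9.18
position: [489.3, 173.0, 58.0]
eef_rot: [0.997, -0.076, -0.0, 0.0]
wrist_force: [-3.8, -0.7, 5.4]
width: 0.5
grasp_force: 52.5
```

{"op": "carry_out", "data": {"plan": [[0, 0, 0.5, 0, 0, 0, 0.3], [0, 0, 0, 0, 0, 0, 0.3], [0, 0, 0.5, 0, 0, 0, 0.3], [0, 0, 0, 0, 0, 0, 0.3], [0, 0, 0, 0, 0, 0, 0.3]]}}

```text
time: 9.6
position: [489.3, 173.1, 57.1]
eef_rot: [0.997, -0.076, -0.0, 0.0]
wrist_force: [-4.2, -0.6, 5.7]
width: 0.494
grasp_force: 52.6
```

Contact came at the right height: the blade's underside is at about 56 mm. I back off the excess, then let go.

{"op": "carry_out", "data": {"plan": [[0, 0, -0.7, 0, 0, 0, 0.3], [0, 0, 0, 0, 0, 0, 0.3], [0, 0, 0, 0, 0, 0, 0.6], [0, 0, 0, 0, 0, 0, 0.7], [0, 0, 0, 0, 0, 0, 0.8]]}}

```text
time: 10.02
position: [489.4, 173.1, 56.9]
eef_rot: [0.997, -0.076, 0.0, -0.0]
wrist_force: [-0.5, -0.7, 1.0]
width: 0.794
grasp_force: 0.0
```

{"op": "carry_out", "data": {"plan": [[0, 0, 0, 0, 0, 0, 0.85], [0, 0, 0, 0, 0, 0, 0.85], [0, 0, 0, 0, 0, 0, 0.85], [0, 0, -5, 0, 0, 0, 0.85], [0, 0, -15, 0, 0, 0, 0.85]]}}

```text
time: 10.43
position: [487.4, 172.5, 75.1]
eef_rot: [0.997, -0.076, -0.002, 0.001]
wrist_force: [0.5, -0.5, 0.2]
width: 0.851
grasp_force: 0.0
```

{"op": "carry_out", "data": {"plan": [[0, 0, -20, 0, 0, 0, 0.85], [0, 0, -20, 0, 0, 0, 0.85], [0, 0, -20, 0, 0, 0, 0], [0, 0, -20, 0, 0, 0, 0], [0, 0, 0, 0, 0, 0, 0]]}}

```text
time: 10.85
position: [492.0, 173.7, 162.4]
eef_rot: [0.997, -0.076, 0.004, -0.001]
wrist_force: [1.6, 0.6, 1.0]
width: 0.432
grasp_force: 0.0
```

{"op": "carry_out", "data": {"plan": [[0, 0, 0, 0, 0, 0, 0], [0, 0, 0, 0, 0, 0, 0], [0, 0, 0, 0, 0, 0, 0], [0, 0, 0, 0, 0, 0, 0], [0, 0, 0, 0, 0, 0, 0]]}}

```text
time: 11.27
position: [488.5, 172.9, 155.7]
eef_rot: [0.997, -0.076, -0.001, 0.0]
wrist_force: [-0.6, -0.0, 0.3]
width: 0.002
grasp_force: 0.0
```

Run:
```python
from h import *
im,_=shot('side');t,_=shot('top');im=im[:,:,::-1];t=t[:,:,::-1];s=monitor.observe();print(s['time'],s['position'],s['width'])
a=cv2.resize(im[290:410,230:370],(560,480),interpolation=cv2.INTER_CUBIC)
b=cv2.resize(t[225:325,165:205],(192,480),interpolation=cv2.INTER_CUBIC)
cv2.imwrite('pics/c7.png',np.hstack([np.clip(a.astype(float)*1.3,0,255).astype(np.uint8),b]))
```

```text
11.3667 [488.83410176 172.95609537 156.19782803] -0.0015271048747141493
```

View pics/c7.png

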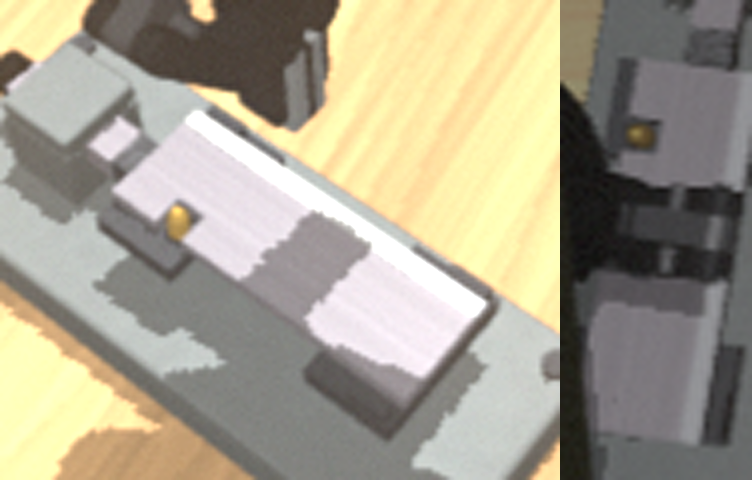

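The blade is seated: the pin at (178,222) in the side crop stands in the notch, and the blade lies flat between the cheeks. The fingers are shut. Now I press at the centre.

{"op": "carry_out", "data": {"plan": [[0, 0, 25, 0, 0, 0, 0], [0, 0, 25, 0, 0, 0, 0], [0, 0, 15, 0, 0, 0, 0], [0, 0, 5, 0, 0, 0, 0], [0, 0, 0, 0, 0, 0, 0]]}}

```text
time: 11.78
position: [487.9, 172.7, 85.1]
eef_rot: [0.997, -0.076, -0.002, 0.001]
wrist_force: [-0.6, -0.2, -0.2]
width: -0.0
grasp_force: 0.0
```

{"op": "carry_out", "data": {"plan": [[0, 0, 0, 0, 0, 0, 0], [0, 0, 2, 0, 0, 0, 0], [0, 0, 2, 0, 0, 0, 0], [0, 0, 2, 0, 0, 0, 0], [0, 0, 2, 0, 0, 0, 0]]}}

```text
time: 12.2
position: [489.7, 173.1, 79.6]
eef_rot: [0.997, -0.076, 0.001, -0.0]
wrist_force: [-0.2, 0.6, 0.6]
width: -0.001
grasp_force: 0.0
```

{"op": "carry_out", "data": {"plan": [[0, 0, 1, 0, 0, 0, 0], [0, 0, 1, 0, 0, 0, 0], [0, 0, 1, 0, 0, 0, 0], [0, 0, 1, 0, 0, 0, 0], [0, 0, 0, 0, 0, 0, 0]]}}

```text
time: 12.62
position: [489.6, 173.1, 76.2]
eef_rot: [0.997, -0.076, 0.0, -0.0]
wrist_force: [-3.1, -1.3, 5.9]
width: 0.0
grasp_force: 3.0
```

{"op": "carry_out", "data": {"plan": [[0, 0, 1, 0, 0, 0, 0], [0, 0, 1, 0, 0, 0, 0], [0, 0, 1, 0, 0, 0, 0], [0, 0, 1, 0, 0, 0, 0], [0, 0, 0, 0, 0, 0, 0]]}}

```text
time: 13.03
position: [489.6, 173.1, 72.3]
eef_rot: [0.997, -0.076, 0.0, -0.0]
wrist_force: [-3.9, -0.9, 7.1]
width: 0.002
grasp_force: 3.6
```

{"op": "carry_out", "data": {"plan": [[0, 0, 1, 0, 0, 0, 0], [0, 0, 1, 0, 0, 0, 0], [0, 0, 1, 0, 0, 0, 0], [0, 0, 1, 0, 0, 0, 0], [0, 0, 0, 0, 0, 0, 0]]}}

```text
time: 13.45
position: [489.6, 173.1, 68.4]
eef_rot: [0.997, -0.076, 0.0, -0.0]
wrist_force: [-4.1, -1.1, 8.5]
width: 0.0
grasp_force: 4.0
```

{"op": "carry_out", "data": {"plan": [[0, 0, 1, 0, 0, 0, 0], [0, 0, 1, 0, 0, 0, 0], [0, 0, 1, 0, 0, 0, 0], [0, 0, 0, 0, 0, 0, 0], [0, 0, 0, 0, 0, 0, 0]]}}

```text
time: 13.87
position: [489.6, 173.1, 65.4]
eef_rot: [0.997, -0.076, 0.0, -0.0]
wrist_force: [-3.4, -1.5, 8.2]
width: 0.0
grasp_force: 4.1
```

{"op": "carry_out", "data": {"plan": [[0, 0, 0.5, 0, 0, 0, 0], [0, 0, 0.5, 0, 0, 0, 0], [0, 0, 0, 0, 0, 0, 0], [0, 0, 0, 0, 0, 0, 0], [0, 0, 0, 0, 0, 0, 0]]}}

```text
time: 14.28
position: [489.7, 173.1, 64.6]
eef_rot: [0.997, -0.076, 0.0, -0.0]
wrist_force: [-3.7, -0.4, 8.3]
width: -0.0
grasp_force: 4.2
```

{"op": "carry_out", "data": {"plan": [[0, 0, 0.5, 0, 0, 0, 0], [0, 0, 0, 0, 0, 0, 0], [0, 0, 0, 0, 0, 0, 0], [0, 0, 0, 0, 0, 0, 0], [0, 0, 0, 0, 0, 0, 0]]}}

```text
time: 14.7
position: [489.7, 173.1, 64.5]
eef_rot: [0.997, -0.076, 0.0, 0.0]
wrist_force: [-5.1, -1.8, 11.0]
width: 0.0
grasp_force: 5.7
```

{"op": "carry_out", "data": {"plan": [[0, 0, 0, 0, 0, 0, 0], [0, 0, 0, 0, 0, 0, 0], [0, 0, 0, 0, 0, 0, 0], [0, 0, 0, 0, 0, 0, 0], [0, 0, 0, 0, 0, 0, 0]]}}

```text
time: 15.12
position: [489.7, 173.1, 64.5]
eef_rot: [0.997, -0.076, 0.0, 0.0]
wrist_force: [-5.0, -1.1, 11.4]
width: 0.001
grasp_force: 5.7
```

{"op": "carry_out", "data": {"plan": [[0, 0, 0, 0, 0, 0, 0], [0, 0, 0, 0, 0, 0, 0], [0, 0, 0, 0, 0, 0, 0], [0, 0, 0, 0, 0, 0, 0], [0, 0, 0, 0, 0, 0, 0]]}}

```text
time: 15.53
position: [489.7, 173.2, 64.5]
eef_rot: [0.997, -0.076, 0.0, 0.0]
wrist_force: [-4.7, -0.8, 11.2]
width: 0.0
grasp_force: 5.7
```

{"op": "carry_out", "data": {"plan": [[0, 0, 0, 0, 0, 0, 0], [0, 0, 0, 0, 0, 0, 0], [0, 0, 0, 0, 0, 0, 0], [0, 0, 0, 0, 0, 0, 0], [0, 0, 0, 0, 0, 0, 0]]}}

```text
time: 15.95
position: [489.7, 173.1, 64.5]
eef_rot: [0.997, -0.076, 0.0, 0.0]
wrist_force: [-4.8, -1.1, 12.0]
width: 0.005
grasp_force: 5.7
```

{"op": "carry_out", "data": {"plan": [[0, 0, 0, 0, 0, 0, 0], [0, 0, 0, 0, 0, 0, 0], [0, 0, 0, 0, 0, 0, 0], [0, 0, 0, 0, 0, 0, 0], [0, 0, 0, 0, 0, 0, 0]]}}

```text
time: 16.37
position: [489.7, 173.2, 64.5]
eef_rot: [0.997, -0.076, 0.0, 0.0]
wrist_force: [-5.3, -1.8, 12.0]
width: 0.004
grasp_force: 5.7
```

It's at the bottom stop (force up, no more travel) and has been held for over 2 s. I lift off and check.

{"op": "carry_out", "data": {"plan": [[0, 0, -1, 0, 0, 0, 0], [0, 0, -2, 0, 0, 0, 0], [0, 0, -3, 0, 0, 0, 0], [0, 0, -8, 0, 0, 0, 0], [0, 0, -20, 0, 0, 0, 0]]}}

```text
time: 16.78
position: [487.0, 172.5, 94.3]
eef_rot: [0.997, -0.076, -0.003, 0.001]
wrist_force: [0.8, 0.4, -0.8]
width: -0.0
grasp_force: 0.0
```

{"op": "carry_out", "data": {"plan": [[0, 0, -30, 0, 0, 0, 0], [0, 0, -35, 0, 0, 0, 0], [0, 10, -30, 0, 0, 0, 0], [0, 30, 0, 0, 0, 0, 0], [0, 35, 0, 0, 0, 0, 0]]}}

```text
time: 17.2
position: [479.4, 99.3, 195.2]
eef_rot: [0.997, -0.074, 0.003, -0.001]
wrist_force: [-1.0, -0.0, -0.1]
width: -0.002
grasp_force: 0.0
```

{"op": "carry_out", "data": {"plan": [[0, 35, 0, 0, 0, 0, 0], [0, 35, 0, 0, 0, 0, 0], [0, 35, 0, 0, 0, 0, 0], [0, 20, 0, 0, 0, 0, 0], [0, 0, 0, 0, 0, 0, 0]]}}

```text
time: 17.62
position: [458.3, -27.5, 191.8]
eef_rot: [0.997, -0.078, 0.0, 0.001]
wrist_force: [1.4, 0.9, 0.1]
width: -0.003
grasp_force: 0.0
```

{"op": "carry_out", "data": {"plan": [[0, 0, 0, 0, 0, 0, 0], [0, 0, 0, 0, 0, 0, 0], [0, 0, 0, 0, 0, 0, 0], [0, 0, 0, 0, 0, 0, 0], [0, 0, 0, 0, 0, 0, 0]]}}

```text
time: 18.03
position: [459.0, -23.8, 191.5]
eef_rot: [0.997, -0.075, -0.0, -0.0]
wrist_force: [-0.3, 0.1, 0.1]
width: -0.002
grasp_force: 0.0
```

Run:
```python
from h import *
im,_=shot('side');t,d=shot('top');im=im[:,:,::-1];t=t[:,:,::-1];s=monitor.observe();print(s['time'],s['position'])
for n,dd in(('top',d),('side',_)):
    for X in((488,173,51),(470,176,51),(440,180,51)):
        u,v=pix(n,[X])[0].round().astype(int);print(n,world(n,u,v,np.median(dd[v-1:v+2,u-1:u+2])).round(1))
a=cv2.resize(im[290:410,230:370],(560,480),interpolation=cv2.INTER_CUBIC)
b=cv2.resize(t[185:345,150:230],(240,480),interpolation=cv2.INTER_CUBIC)
cv2.imwrite('pics/c8.png',np.hstack([np.clip(a.astype(float)*1.3,0,255).astype(np.uint8),b]))
```

```text
18.1333 [458.9657262  -24.02421419 191.47002272]
top [487.9 172.6  51.2]
top [469.4 175.7  50.9]
top [439.4 180.2  50.8]
side [488.3 172.8  50.2]
side [470.8 175.6  50.1]
side [440.5 180.1  50.7]
```

View pics/c8.png

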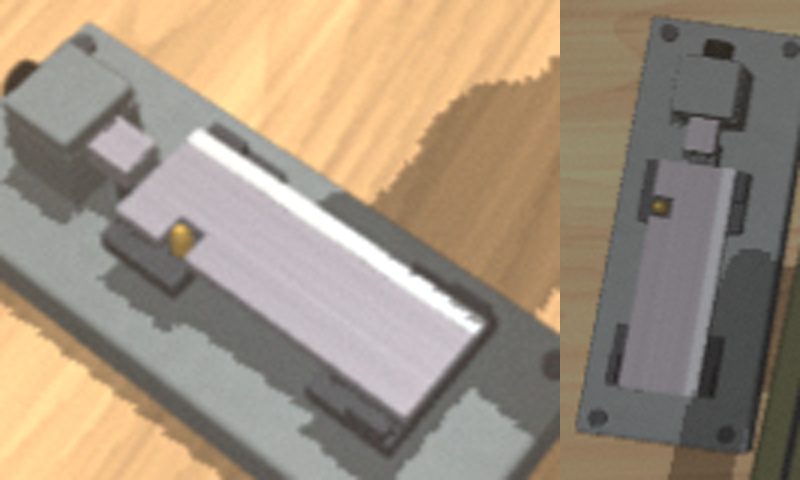

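The blade's top is at 51 mm, 11 mm down from the raised 62 mm. The catch at (122,145) is slid over, the pin at (180,238) is in the notch, the blade is between the cheeks, and the robot is clear.

```bash
python3 -c "
from h import *
print(arm.close_job())"
```

```text
the job is handed in; nothing more can be done
None
```

The notched blade is on the pin between the cheeks, pressed down and held by the catch (its top is about 11 mm lower than when raised). The arm is clear, and the job was handed in at about 18 s.

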